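# Centre the dial and set the depth stop of a hand-fitting press

### The arm

A 6-joint arm with a two-finger parallel gripper is mounted at the origin on a cart in front of the work surface, level with it; the furniture and walls round the work are solid. World frame = base frame: x ahead of the robot, y to its left, z up, the work surface at z = 0. Lengths are in m, angles in rad, forces in N, time in s.
With the tool pointing down it reaches from about 0.275 to 0.825 m from the base axis. Payload 4.9 kg.
Tool frame: the origin (TCP) lies midway between the tips of the shut fingers; the grasp point (between the pads) lies 19 mm behind it (bot.grip_depth is the distance from the TCP to the grasp point, in m); z points along the fingers, y is the line along which they close (so a half turn about z gives the same grasp; the last joint's range is limited). The gripper opens to 85 mm and grips with 20 to 120 N. Pads are 22 mm wide; open, the fingers measure 114 mm over their backs; the gripper's body (76 mm by 85 mm) begins 54 mm behind the grasp point. The pads swing forward as they close: fully open they stand 13 mm farther back than shut.
Start: joints at [-1.248, 0.326, -0.193, 1.052, 0, 1.437], TCP at [0.243, -0.494, 0.231] pointing down, gripper open.
Joint ranges: [-2.65, 2.65], [-0.97, 1.79], [-1.3, 1.35], [-1.93, 2.1], [-1.47, 1.37], [-3.14, 3.14]. Speed limits (rad/s): [2.57, 2.57, 3.14, 3.14, 3.14, 3.14].

### API

Orientations are given as a unit quaternion [w, x, y, z].
In Python, from cell import bot gives the robot as it stands. Calls block until the motion is done:
- bot.move_pose(position, orientation): joint-space move of the TCP to a pose.
- bot.move_linear(position, speed=0.15, rotation=None, until_force=None): straight line of the TCP; rotation=None keeps the orientation; speed is the mean speed in m/s. With until_force (N) it stops when the force on the tool has changed by that much, and returns True; else False.
- bot.goto_joints(angles): joint-space move.
- bot.set_gripper(opening, grasp_force=None): opening from 0.0 (shut) to 1.0 (fully open); grasp_force is the grip in N (None keeps the last); returns when the fingers have stopped.
- bot.wait(seconds).
- bot.solve_ik(position, orientation): joint angles nearest the present ones, or None.
- bot.camera(name): name is "scene" or "top" or "wrist"; returns the picture (480x640x3 uint8, red, green, blue); there is no depth.
- bot.calibration(name): a dict with "mtx" (3x3 intrinsics, pixels), "k1" (the pictures are not rectified: a ray, as slopes to the right and down, at radius r is drawn at 1 + k1 r^2 times it, then the intrinsics apply), "extrinsics" (4x4, takes a point from world to camera coordinates); the wrist camera has in their place "hand_eye" (4x4, takes a point from camera to tool coordinates, whose origin is the TCP and whose axes are the flange's). Camera axes: x right, y down, z forward; pixel columns grow to the right and rows downward; lengths in m; the calibration is good to about 2 mm. A picture is of the moment at which its call begins: read the wrist's pose just before it. calibration takes no time and is no camera call.
A pose or a line that the arm cannot do raises bot.PlanningError and nothing moves.
- bot.close_job(): hands the job in; it is judged then, once.
Trained networks look in the newest picture that a camera, given by its name, has taken for a name from the list of things; names that differ only in an ending like _2 or _b are one class to them, and where a whole thing is asked for, a point or a joint stands for the part that bears it (a point fixed in the world has none). Each returns a list of dicts, best first, with "confidence" (0 to 1); they miss things now and then, are a little off and sometimes report something else, mostly with a low value. They report only what shows in the picture. A call takes as long as a camera call.
- bot.search_frame(camera, thing): "bbox" ([left, top, width, height] in pixels, round what is visible of it).
Readings, each from a call of its own:
- bot.read_clock(): time.
- bot.read_joint_positions(): joint angles.
- bot.read_joint_vel(): joint speeds.
- bot.read_joint_efforts(): joint torques, N m.
- bot.read_position(): TCP position.
- bot.read_tool_rot(): TCP orientation.
- bot.read_ft_force(): force on the tool from outside, world axes, zero at the start.
- bot.read_moment(): the same for the moment, N m.
- bot.read_gripper_width(): opening from 0.0 (shut) to 1.0 (fully open).
- bot.read_finger_force(): force on a finger pad.
Only numpy, scipy, OpenCV 4.12 (cv2) and the standard library are available. Lean on these libraries where they do the work, as an engineer would, in place of code of your own. Each camera call takes 0.05 s, during which the arm holds its last target. There are 200 camera calls.

### The job

Set up the watch-hand fitting press: turn the stage knob until the stage's pointer stands on the long mark of the scale, so that the dial sits under the pusher. Then screw the knurled depth-stop nut on top of the spindle fully down until it bottoms out, back it off a quarter turn, and finish while still gripping the nut, holding it there so that it cannot creep while I lock it. Leave the loupe, tweezers, cork tray and dropper bottle beside the press where they are.

Things in the scene. Friction and masses are not known exactly. Their poses are not given: they have to be found in the camera images.
- press: Grey bench press for fitting watch hands, fixed; base 22 mm high, column at the back, 46 mm wide head with its top 144 mm above the bench, lever with a black ball on the head's left. Origin: bench top straight below the spindle; x to the back, y to its left, z up. Base spans x -85..115, y -190..80 mm. Its place and yaw vary.
- mark (a point): The long mark: the one long heavy black line, 1.8 mm wide with a small black triangle at its front end, across the middle of the bright scale strip (26 x 80 mm, thin ticks every 4 mm) on the front edge of the press base. Point on the line at x -66, y 0, z 28.5 mm of the press; axes as the press.
- pointer (a point): Tip of the dark wedge-shaped pointer on the front of the sliding aluminium stage (78 x 90 mm, carries the dial), 3 mm over the scale strip. It slides along the press's y only, up to 21 mm either way of the mark; on the mark when both have the same y in the press frame. Starts 7 to 17 mm to the right (-y) of the mark.
- stage_knob_top (a point): Top centre of the stage knob: dark knurled, 32 mm across, 26 mm high, 7 mm above its 42 mm square housing; top 88 mm above the bench, at x -42, y -150 mm of the press. Upright axis. A rack moves the stage: counterclockwise from above sends the pointer left (+y), 12 mm a radian, no play; friction 0.05 N m; stays where left.
- depth_stop: The depth stop as a whole (it carries the nut). Origin on the spindle axis at the nut's lower face: 158 mm above the bench when the nut has bottomed; rises and falls with the nut, 2 mm a turn.
- stop_nut (a joint): Turn of the depth-stop nut about the upright spindle axis, rad: 0 = bottomed out on the boss of the head (hard stop), larger = unscrewed, counterclockwise from above; clockwise screws it down, 2 mm a turn. Starts 1.8 to 3.2 from the bottom; friction 0.06 N m; stays where left; range 0 to 4.
- stop_nut_top (a point): Top centre of the depth-stop nut, on the spindle axis. Bright steel drum, knurled, 37 mm across and 21 mm high, over a graduated skirt 34 mm across and 9 mm high; top 188 mm above the bench when bottomed. The 11 mm thread stands 18 mm above it. Below: a boss 31 mm across, 14 mm high, then the head.
- eye_loupe: Bystander: aluminium eye loupe 28 mm across, 30 mm high, standing in front of the press to the left. Origin: centre of its underside.
- bench_tweezers: Bystander: steel tweezers 118 x 10 x 9 mm lying in front of the press. Origin: centre of the underside.
- cork_tray: Bystander: white parts carton with a cork bed, 66 x 100 x 31 mm, left of the press. Origin: centre of the underside.
- oil_dropper: Bystander: white dropper bottle 23 mm across, 56 mm high, behind the carton. Origin: centre of the underside.

How it is judged:
On the way, in this order (a step that is already met when the one before it is completed fails the run):
1. the stage's pointer stands on the long mark (within 1.5 mm) (y of pointer in the frame of mark between -0.0015 and 0.0015 m), for 0.3 s.
2. with the pointer still on the mark, the depth-stop nut is screwed down until it bottoms out (within 0.06 rad) (all of step 1 and value of joint stop_nut below 0.06 rad), for 0.2 s.
At the end, for the whole second after the job is handed in: The pointer is within 1.5 mm of the long mark; the nut stands a quarter turn (1.57 rad, give or take 0.25) above its bottom and is still; the fingers grip it with more than 5 N, the gripper centred on it within 12 mm (all of step 1 and value of joint stop_nut between 1.32 and 1.82 rad and velocity of joint stop_nut between -0.05 and 0.05 rad/s and contact force between the fingers and depth_stop above 5 N and horizontal distance between the grasp point and stop_nut_top below 0.012 m); the arm keeps its last pose, push and grip.
It fails at once if the loupe, tweezers, cork tray or dropper bottle is pushed more than 15 mm (distance of any of eye_loupe, bench_tweezers, cork_tray, oil_dropper from where it was at the start of the episode above 0.015 m).
It also fails if it takes over 54 s, if anything falls off the work surface, if the arm or the gripper's body presses on something with over 40 N, if the wrist force passes 120 N, or if a joint passes its speed limit or range.

## Working session

There is one attempt and no reset: what is moved stays moved. The work goes in short steps, each a Python script; the robot and the scene stay as the last script left them, time stands still between calls to the robot, and variables do not carry over. Pictures are saved under pics/ and viewed, at most 10 in all, crops included, and the job is handed in when it is done.

```bash
ls; mkdir -p pics
python3 - <<'E'
from cell import bot
import cv2,numpy as np
np.set_printoptions(precision=4,suppress=True)
for c in ["scene","top","wrist"]:
    im=bot.camera(c); cv2.imwrite(f"pics/{c}0.png",im[:,:,::-1])
    print(c,bot.calibration(c))
    for t in ["press","mark","pointer","stage_knob_top","stop_nut_top","stop_nut"]:
        print(t,[(np.round(d["bbox"],1).tolist(),round(d["confidence"],2)) for d in bot.search_frame(c,t)[:2]])
print(bot.read_clock(),bot.read_tool_rot(),bot.read_position())
E
```

```text
pics
scene {'mtx': array([[547.0161,   0.    , 314.0802],
       [  0.    , 547.0161, 244.0643],
       [  0.    ,   0.    ,   1.    ]]), 'k1': 0.04145721699407242, 'extrinsics': array([[-0.434 , -0.9007,  0.0174,  0.3566],
       [-0.6644,  0.307 , -0.6815,  0.4046],
       [ 0.6085, -0.3073, -0.7317,  0.8726],
       [ 0.    ,  0.    ,  0.    ,  1.    ]])}
press [([287.6, 179.6, 146.8, 126.2], 0.62)]
mark [([289.0, 182.9, 147.2, 118.8], 0.94)]
pointer [([320.7, 233.9, 101.4, 43.2], 0.77)]
stage_knob_top [([407.1, 226.5, 17.1, 19.9], 0.74)]
stop_nut_top []
stop_nut [([331.9, 198.2, 20.0, 23.1], 0.6)]
top {'mtx': array([[608.6591,   0.    , 325.3583],
       [  0.    , 608.6591, 240.8309],
       [  0.    ,   0.    ,   1.    ]]), 'k1': -0.014186297892026006, 'extrinsics': array([[-0.0165, -0.9998, -0.0129,  0.1632],
       [-0.9942,  0.0177, -0.1057,  0.55  ],
       [ 0.106 ,  0.0111, -0.9943,  1.0499],
       [ 0.    ,  0.    ,  0.    ,  1.    ]])}
press [([329.4, 152.3, 162.3, 130.0], 0.61)]
mark [([329.3, 155.0, 156.6, 126.5], 0.91)]
pointer [([367.8, 205.4, 25.7, 24.0], 0.51)]
stage_knob_top [([452.3, 245.9, 25.5, 17.4], 0.57)]
stop_nut_top [([367.2, 208.8, 29.7, 23.7], 0.98)]
stop_nut [([368.2, 207.7, 26.5, 24.0], 0.67)]
wrist {'mtx': array([[333.3205,   0.    , 317.8721],
       [  0.    , 333.3205, 238.2841],
       [  0.    ,   0.    ,   1.    ]]), 'k1': -0.05270888199146149, 'hand_eye': array([[ 0.0005, -0.9481, -0.3181,  0.0827],
       [ 1.    ,  0.0004,  0.0003, -0.0006],
       [-0.0002, -0.3181,  0.9481, -0.1423],
       [ 0.    ,  0.    ,  0.    ,  1.    ]])}
press []
mark []
pointer []
stage_knob_top []
stop_nut_top []
stop_nut []
1.05 [-0.      0.974   0.2264 -0.    ] [ 0.2426 -0.4936  0.2313]
```

Run:
```python
import cv2
a=cv2.imread("pics/top0.png")[140:300,280:500]; cv2.imwrite("pics/t0c.png",cv2.resize(a,None,fx=3.6,fy=3.6,interpolation=2))
```

```text
(no output)
```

View pics/t0c.png

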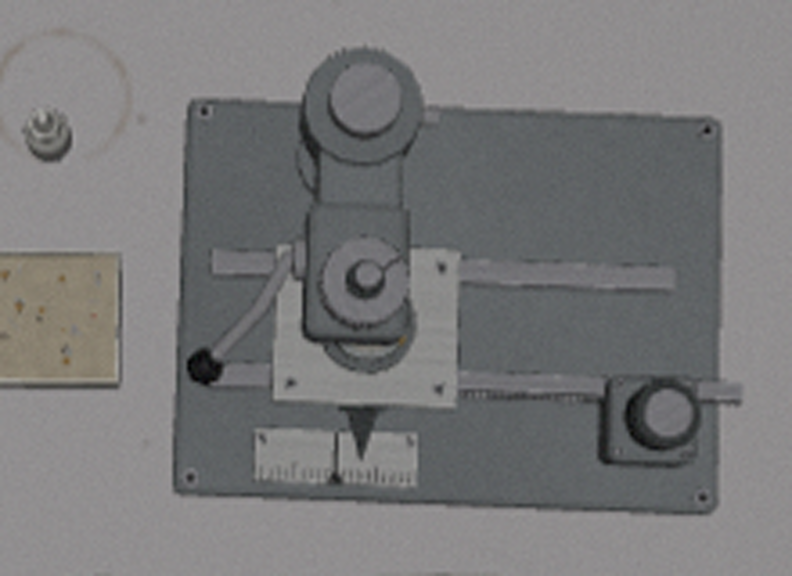

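View pics/scene0.png

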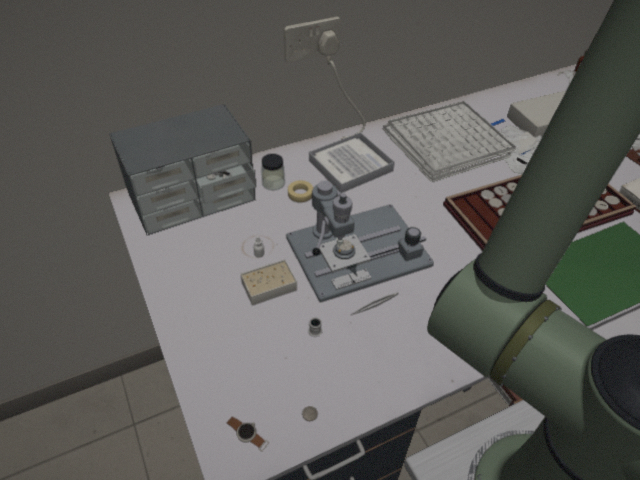

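The top view crop shows the mark line at (336,460), the pointer tip at (361,458), the knob top at (669,416) and the nut top at about (365,283). The scene view shows the press clear of the bystanders.

```bash
cat > h.py <<'E'
from cell import bot
import cv2,numpy as np
from scipy.optimize import least_squares
from scipy.spatial.transform import Rotation as R
np.set_printoptions(precision=4,suppress=True)
def cal(cam):
    c=bot.calibration(cam)
    if "extrinsics" in c: E=c["extrinsics"]
    else:
        q=np.array(bot.read_tool_rot()); T=np.eye(4)
        T[:3,:3]=R.from_quat(q[[1,2,3,0]]).as_matrix(); T[:3,3]=bot.read_position()
        E=np.linalg.inv(T@c["hand_eye"])
    return c["mtx"],c["k1"],E
def proj(P,C):
    K,k,E=C; p=np.atleast_2d(P)@E[:3,:3].T+E[:3,3]
    return cv2.projectPoints(p,np.zeros(3),np.zeros(3),K,np.array([k,0,0,0.]))[0][:,0]
def unproj(uv,z,C):
    K,k,E=C; s=cv2.undistortPoints(np.float64([[uv]]),K,np.array([k,0,0,0.]))[0,0]
    d=E[:3,:3].T@np.r_[s,1]; o=-E[:3,:3].T@E[:3,3]
    return o+d*(z-o[2])/d[2]
def w(P,X):  # press -> world
    P=np.atleast_2d(P); c,s=np.cos(X[2]),np.sin(X[2])
    return np.c_[X[0]+c*P[:,0]-s*P[:,1],X[1]+s*P[:,0]+c*P[:,1],P[:,2]]
def fit(PUV,x0):  # list of (C,P,uv)
    f=lambda X:np.concatenate([(proj(w(P,X),C)-uv).ravel() for C,P,uv in PUV])
    r=least_squares(f,x0,loss="soft_l1"); return r.x,f(r.x).reshape(-1,2)
def down(yaw):  # tool down; tool y axis direction = yaw+... ; returns wxyz
    q=(R.from_euler("z",yaw)*R.from_euler("x",np.pi)).as_quat(); return q[[3,0,1,2]]
E
python3 - <<'E'
from h import *
C=cal("top")
P=np.array([[115,80,22],[115,-190,22],[-85,80,22],[-85,-190,22],[-42,-150,88],[0,0,189],[-66,0,28.5]])/1e3
cr=np.array([[190,100],[720,119],[176,492],[716,513],[669,416],[364,283],[336,460]])
uv=np.array([280,140])+cr/3.6
X,r=fit([(C,P,uv)],[.5,0,0]); print(X); print(r)
pt=unproj(np.array([280,140])+np.array([361,458])/3.6,.0315,C); mk=unproj(uv[6],.0285,C)
c,s=np.cos(X[2]),np.sin(X[2]); d=pt-mk; print("pointer rel",[c*d[0]+s*d[1],-s*d[0]+c*d[1]])
pp=unproj(uv[5],.189,C); print("nut",pp,w(P[5],X)); print("knob",unproj(uv[4],.088,C),w(P[4],X))
# column cap: height by scene view
S=cal("scene")
for z in (.15,.18,.21,.24): print(z,proj(unproj(np.array([280,140])+np.array([365,100])/3.6,z,C),S))
Xs=w(P[[5,4]],X); print("scene nut,knob",proj(Xs,S))
# J6 vs yaw
for n,p in(("knob",w(P[4],X)[0]),("nut",w(P[5],X)[0])):
    for y in np.arange(-3,3.2,.5):
        j=bot.solve_ik(p+[0,0,-.02],down(y)); print(n,round(y,2),None if j is None else np.array(j))
print(R.from_quat(np.array(bot.read_tool_rot())[[1,2,3,0]]).as_matrix())
E
```

```text
[ 0.5685  0.0665 -0.0561]
[[-0.9114 -0.7673]
 [ 1.2782 -0.5968]
 [-1.3577  0.7408]
 [ 0.9771  0.8325]
 [-0.1512 -0.3404]
 [ 0.2928 -0.2539]
 [-0.1871  0.4774]]
pointer rel [np.float64(0.0012607526346850287), np.float64(-0.012000736933850861)]
nut [0.5681 0.0669 0.189 ] [[0.5685 0.0665 0.189 ]]
knob [ 0.5176 -0.0812  0.088 ] [[ 0.5182 -0.0809  0.088 ]]
0.15 [[323.4617 189.3098]]
0.18 [[324.279  180.5644]]
0.21 [[325.1372 171.3829]]
0.24 [[326.0395 161.7311]]
scene nut,knob [[341.5657 201.9924]
 [412.3868 232.3974]]
knob -3.0 [-0.2958  0.4506 -0.4741  0.6461  0.     -0.4374]
knob -2.5 [-0.2958  0.4506 -0.4741  0.6461  0.     -0.9374]
knob -2.0 [-0.2958  0.4506 -0.4741  0.6461  0.     -1.4374]
knob -1.5 [-0.2958  0.4506 -0.4741  0.6461  0.     -1.9374]
knob -1.0 [-0.2958  0.4506 -0.4741  0.6461  0.     -2.4374]
knob -0.5 [-0.2958  0.4506 -0.4741  0.6461  0.     -2.9374]
knob 0.0 [-0.2958  0.4506 -0.4741  0.6461  0.      2.8458]
knob 0.5 [-0.2958  0.4506 -0.4741  0.6461  0.      2.3458]
knob 1.0 [-0.2958  0.4506 -0.4741  0.6461  0.      1.8458]
knob 1.5 [-0.2958  0.4506 -0.4741  0.6461  
[... 334 characters left out ...]
46 -0.2278  0.9284  0.     -1.1542]
nut -1.5 [-0.0126  0.4146 -0.2278  0.9284  0.     -1.6542]
nut -1.0 [-0.0126  0.4146 -0.2278  0.9284  0.     -2.1542]
nut -0.5 [-0.0126  0.4146 -0.2278  0.9284  0.     -2.6542]
nut 0.0 [-0.0126  0.4146 -0.2278  0.9284  0.      3.129 ]
nut 0.5 [-0.0126  0.4146 -0.2278  0.9284  0.      2.629 ]
nut 1.0 [-0.0126  0.4146 -0.2278  0.9284  0.      2.129 ]
nut 1.5 [-0.0126  0.4146 -0.2278  0.9284  0.      1.629 ]
nut 2.0 [-0.0126  0.4146 -0.2278  0.9284  0.      1.129 ]
nut 2.5 [-0.0126  0.4146 -0.2278  0.9284  0.      0.629 ]
nut 3.0 [-0.0126  0.4146 -0.2278  0.9284  0.      0.129 ]
[[ 0.8975  0.4411 -0.    ]
 [ 0.4411 -0.8975  0.    ]
 [-0.     -0.     -1.    ]]
```

Run:
```python
from h import *
bot.move_pose([0.518,-0.081,0.15],down(1.45))
C=cal("wrist"); im=bot.camera("wrist"); cv2.imwrite("pics/w1.png",im[:,:,::-1]); np.savez("w1.npz",K=C[0],k=C[1],E=C[2])
X=[.5685,.0665,-.0561]
P=np.array([[-42,-150,88],[-66,0,28.5],[-66,-12,31.5],[0,0,189]])/1e3
print(proj(w(P,X),C),bot.read_clock(),bot.read_joint_positions())
```

```text
[[ 316.9718  257.1824]
 [ 268.8856   29.4723]
 [ 270.0331   47.0595]
 [ 442.9536 -157.1727]] 2.925 [-0.2977  0.3499 -0.3811  0.8392 -0.0002  1.3956]
```

View pics/w1.png

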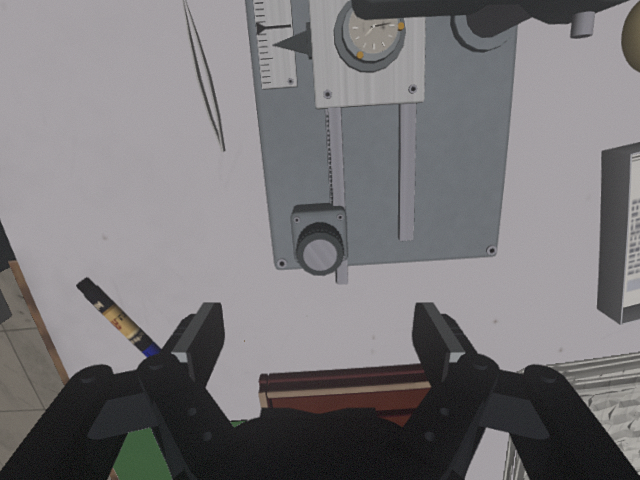

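The wrist view shows the knob top at about (320,254), the mark line at (275,27) and the pointer tip at (275,43).

```bash
cat >> h.py <<'E'
def delta(uvp,uvm,C,yaw=-.0561):
    d=unproj(uvp,.0315,C)-unproj(uvm,.0285,C); c,s=np.cos(yaw),np.sin(yaw)
    return np.array([c*d[0]+s*d[1],-s*d[0]+c*d[1]])*1e3
E
python3 - <<'E'
from h import *
z=np.load("w1.npz"); C=(z["K"],float(z["k"]),z["E"])
print("knob",unproj([320,254],.088,C)); print("mark,ptr",unproj([275,27],.0285,C),delta([275,43],[275,27],C))
# base corner bolts direction for yaw; press right edge corners
a,b=unproj([282,263],.022,C),unproj([491,250],.022,C); print("yaw",np.arctan2((b-a)[1],(b-a)[0]))
im=cv2.imread("pics/w1.png")[0:90,230:330]; cv2.imwrite("pics/w1c.png",cv2.resize(im,None,fx=6,fy=6,interpolation=2))
E
```

```text
knob [ 0.5204 -0.0789  0.088 ]
mark,ptr [0.5071 0.0712 0.0285] [ -0.7019 -10.9105]
yaw -0.056778764788710696
```

View pics/w1c.png

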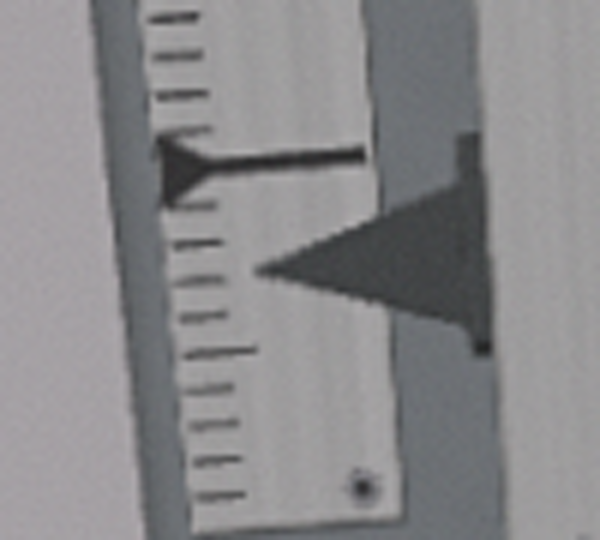

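```bash
cat > turn.py <<'E'
from h import *
def turnknob(x,y,yaw,ang,z=.064):
    bot.move_linear([x,y,z],speed=.1) 
    print("open->",bot.set_gripper(0.0,40),bot.read_gripper_width(),bot.read_finger_force())
    bot.move_linear([x,y,z],speed=.1,rotation=down(yaw+ang/2)) if abs(ang)>.6 else None
    bot.move_linear([x,y,z],speed=.1,rotation=down(yaw+ang))
    bot.wait(.2); print("moment",np.array(bot.read_moment()),"F",np.array(bot.read_ft_force()),bot.read_joint_positions()[5])
E
python3 - <<'E'
from turn import *
z=np.load("w1.npz"); C=(z["K"],float(z["k"]),z["E"])
d=delta([272.5,45.2],[272.5,26.8],C); print(d)
a=-d[1]/12; print("ang",a)
bot.move_linear([.519,-.080,.15],speed=.1)
turnknob(.519,-.080,1.45,a)
c=bot.camera("top"); cv2.imwrite("pics/top1.png",c[:,:,::-1])
bot.set_gripper(0.6)
bot.move_linear([.519,-.08,.15],speed=.15)
C=cal("wrist"); im=bot.camera("wrist"); cv2.imwrite("pics/w2.png",im[:,:,::-1]); np.savez("w2.npz",K=C[0],k=C[1],E=C[2])
print(bot.read_clock(), proj(w(np.array([[-66,0,28.5]])/1e3,[.5685,.0665,-.0561]),C))
E
```

```text
[ -0.8543 -12.4443]
ang 1.037024437944975
open-> False 0.3519117335521564 39.42670226097107
moment [0.0634 0.054  0.0819] F [ 0.1664 -0.433   4.9277] 0.3605369754168737
7.4167 [[463.6974  97.6647]]
```

Run:
```python
import cv2
a=cv2.imread("pics/w2.png")[40:160,400:540]; cv2.imwrite("pics/w2c.png",cv2.resize(a,None,fx=5,fy=5,interpolation=2))
```

```text
(no output)
```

View pics/w2c.png

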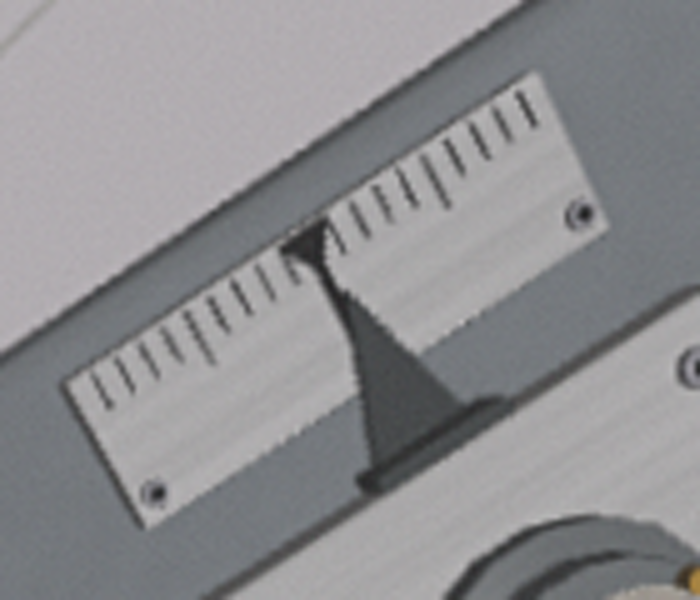

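The tip is at crop (339,287), and the triangle base is centred at about (305,236). The line runs along the wedge's left edge, so the two are close.

Run:
```python
from h import *
z=np.load("w2.npz"); C=(z["K"],float(z["k"]),z["E"])
f=lambda x,y:np.array([400+x/5,40+y/5])
for n,m in(("tri",(305.5,236)),("apex",(321,266)),("stripmid",((65+540)/2,(385+72)/2)),("stripmid2",((147+605)/2,(528+225)/2))):
    print(n,delta(f(339,287),f(*m),C))
# parallax: zero delta pointer would appear where
# ends of strip front corners in y
print(delta(f(339,287),f(65,385),C),delta(f(339,287),f(540,72),C))
```

```text
tri [ 8.5775 -0.2444]
apex [ 3.5992 -0.2646]
stripmid [ 9.7431 -0.3504]
stripmid2 [-14.99    -0.1277]
[10.0829 40.0772] [  9.5494 -39.9431]
```

Run:
```python
from h import *
bot.move_linear([.519,-.08,.27],speed=.2)
bot.set_gripper(1.0)
bot.move_pose([.5685,.0665,.265],down(-2.15))
C=cal("wrist"); im=bot.camera("wrist"); cv2.imwrite("pics/w3.png",im[:,:,::-1]); np.savez("w3.npz",K=C[0],k=C[1],E=C[2])
X=[.5685,.0665,-.0561]
print(proj(w(np.array([[0,0,189],[0,0,207]])/1e3,X),C),bot.read_clock(),bot.read_joint_positions())
print(bot.search_frame("wrist","stop_nut_top")[:1])
```

```text
[[317.9153 248.8537]
 [317.9041 258.5491]] 9.8917 [-0.0132  0.3488 -0.0727  1.1493 -0.0001 -1.0035]
[{'bbox': [289.9, 219.8, 52.8, 51.8], 'confidence': 0.74}]
```

View pics/w3.png

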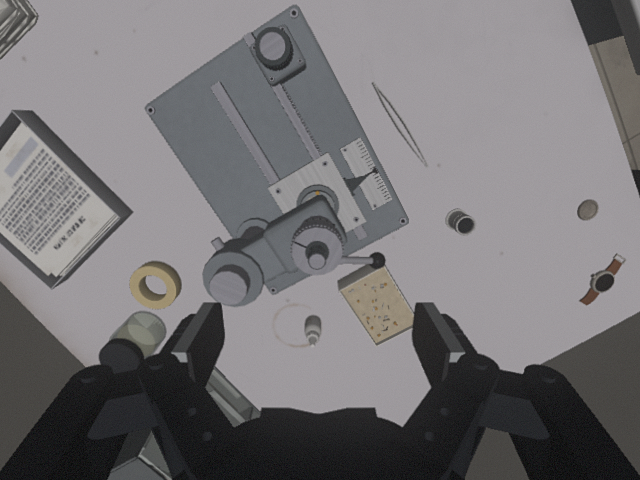

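The thread top is at (317,260) and the nut top at about (317,246), both within 2–3 px of prediction. The area around the nut is clear, so I'll grip it there.

Run:
```python
from h import *
x,y,z=.5685,.0665,.160; yaw=-2.15
print(bot.move_linear([x,y,z],speed=.12,until_force=15))
print(bot.read_position(),bot.read_ft_force())
bot.set_gripper(0.0,40); bot.wait(.1)
m0=np.array(bot.read_moment()); print(bot.read_gripper_width(),bot.read_finger_force(),m0,np.array(bot.read_ft_force()),bot.read_clock())
a=0; hit=False
while a<3.5 and not hit:
    a+=.15
    bot.move_linear([x,y,z-.002*a/(2*np.pi)],speed=.1,rotation=down(yaw-a))
    m=np.array(bot.read_moment())-m0
    print(round(a,2),m[2],np.array(bot.read_ft_force())[2],round(bot.read_clock(),2),bot.read_joint_positions()[5])
    hit=abs(m[2])>.25
bot.wait(.4); print(hit,np.array(bot.read_moment())-m0,bot.read_finger_force(),bot.read_gripper_width())
```

```text
False
[0.5691 0.0665 0.1607] [0.4961 0.0564 0.2814]
0.420946355385114 39.63571071624756 [-0.3427 -0.1483  0.0463] [ 1.1701 -2.6403  5.2511] 11.575
0.15 -0.10296746290921269 6.485927298805281 11.88 -0.8536791752096414
0.3 -0.05430051425411521 5.80498172416719 12.18 -0.7036866056181119
0.45 -0.10371033198700072 6.698302019101755 12.47 -0.5536136616629709
0.6 -0.13901861088831316 5.671953716550496 12.78 -0.40366298281486485
0.75 -0.08235948675411046 6.586470838958656 13.07 -0.25365712956544256
0.9 -0.10541321353441252 5.689703222682493 13.38 -0.10368793396548236
1.05 -0.06827509073067764 6.0389663872624 13.68 0.046349208517490574
1.2 -0.11212711359573625 5.227967547121484 13.97 0.1963375421696191
1.35 -0.10338649910361715 5.461715535713854 14.28 0.3463285835907681
1.5 -0.0932887773660071 5.602845255080318 14.57 0.4963376561857191
1.65 -0.135656533889224 5.469618643193128 14.88 0.6463255076975407
1.8 -0.10470211541713596 5.176516341573102 15.18 0.7963729420983477
1.95 -0.13809378542244977 4.923231338353757 15.47 0.9449885504307056
2.1 -0.09544963659356148 6.166766423045281 15.78 1.0928040530230965
2.25 0.32539558408189617 5.679518366194465 16.07 1.2415826423402803
True [ 1.2723 -0.3431  0.3827] 39.819543957710266 0.4198785685578925
```

Run:
```python
from h import *
x,y,z=.5685,.0665,.160; yaw=-2.15; 
def rep(a): print(a,"F",np.array(bot.read_ft_force()),"M",np.array(bot.read_moment()),"eff",np.array(bot.read_joint_efforts()),"q6",bot.read_joint_positions()[5],"p",np.array(bot.read_position()),bot.read_clock())
rep(2.25)
for a in (2.35,2.45):
    bot.move_linear([x,y,z-.002*a/(2*np.pi)],speed=.1,rotation=down(yaw-a)); bot.wait(.1); rep(a)
im=bot.camera("wrist"); cv2.imwrite("pics/w4.png",im[:,:,::-1])
```

```text
2.25 F [2.3869 5.5779 5.7987] M [ 0.9296 -0.4914  0.429 ] eff [ -2.836  -44.6172  21.3924   1.0146  -1.3231   0.3945] q6 1.2414080784475967 p [0.5697 0.0681 0.16  ] 16.475
2.35 F [2.4407 5.5713 4.5395] M [ 0.9824 -0.5659  0.8567] eff [ -3.596  -44.7057  21.3417   1.0917  -1.4519   0.8948] q6 1.3401049983473 p [0.5697 0.0684 0.16  ] 16.825
2.45 F [2.9031 3.6208 4.7228] M [ 0.8927 -0.7619  0.6696] eff [ -2.8306 -44.786   20.8826   1.4711  -1.2447   0.6097] q6 1.439875263598423 p [0.5699 0.0678 0.1599] 17.175
```

View pics/w4.png

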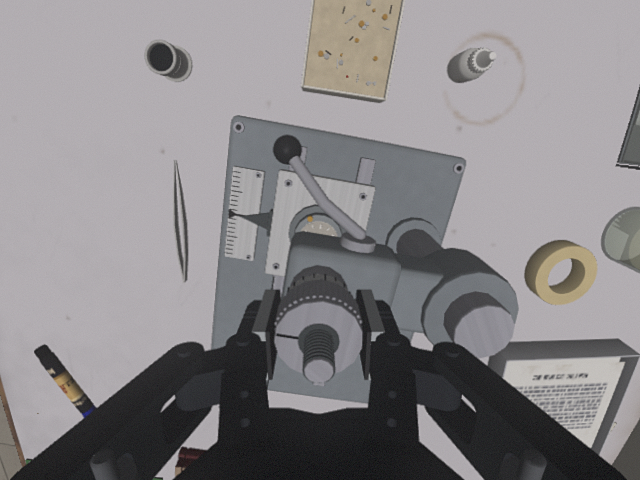

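Contact torque rose to 0.86 N·m and then slipped, so the nut is bottomed. The picture shows the pointer still on the mark at (230,213). Next I'll back off in small steps to find the wind-up.

Run:
```python
from h import *
x,y,z=.5685,.0665,.160; yaw=-2.15
for a in np.arange(2.40,2.04,-.05):
    bot.move_linear([x,y,z-.002*2.1/(2*np.pi)],speed=.1,rotation=down(yaw-a)); bot.wait(.1)
    print(round(a,2),np.array(bot.read_moment()),np.array(bot.read_ft_force()),bot.read_joint_positions()[5],bot.read_clock())
C=cal("wrist"); im=bot.camera("wrist"); cv2.imwrite("pics/w5.png",im[:,:,::-1])
a=[cv2.imread(f"pics/w{i}.png")[260:400,240:400] for i in (4,5)]
cv2.imwrite("pics/cmp.png",cv2.resize(np.hstack(a),None,fx=2.5,fy=2.5,interpolation=2))
```

```text
2.4 [ 0.9576 -0.7369  0.0858] [3.7565 5.6768 3.4867] 1.3913068226596899 17.575
2.35 [ 0.9847 -0.7676  0.0561] [3.5404 5.7044 4.0157] 1.3413259887515567 17.925
2.3 [ 0.9477 -0.6869  0.0964] [3.9338 4.7781 4.1468] 1.2913089874129433 18.275
2.25 [ 0.9075 -0.6995  0.0495] [3.1998 4.9642 3.9817] 1.2413476813987065 18.625
2.2 [ 0.8944 -0.63    0.0504] [3.4677 4.3851 4.997 ] 1.1913259323561145 18.975
2.15 [ 0.8859 -0.6946  0.1037] [2.0657 4.3176 4.4986] 1.141326457556844 19.325
2.1 [ 0.868  -0.5874  0.0332] [3.6904 4.0788 5.6663] 1.0913118489754847 19.675
2.05 [ 0.8425 -0.6089  0.0519] [3.0336 3.621  4.7338] 1.0413270950548728 20.025
```

View pics/cmp.png

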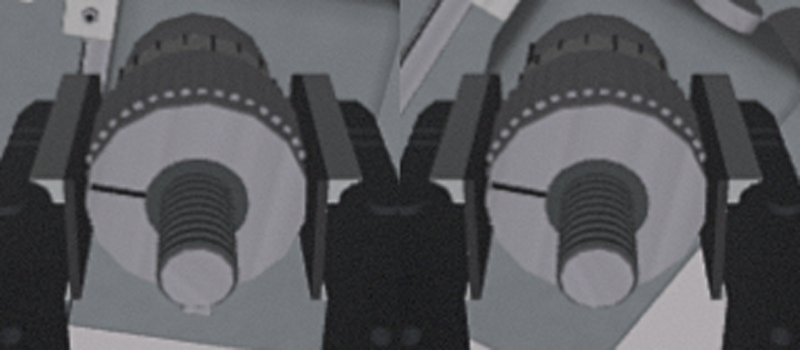

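The moment fell off at once, and the radial line in the hand frame is the same in both halves (about y 187 of the crop). So the nut follows the gripper without slipping. I'll finish the quarter turn.

Run:
```python
from h import *
x,y,z=.5685,.0665,.160; yaw=-2.15
for a in np.r_[np.arange(1.9,.9,-.15),.86]:
    bot.move_linear([x,y,z-.0007+.002*(2.42-a)/(2*np.pi)],speed=.1,rotation=down(yaw-a))
bot.wait(.5)
print(bot.read_joint_positions(),np.array(bot.read_moment()),bot.read_finger_force(),bot.read_position(),bot.read_clock(),bot.read_joint_vel())
C=cal("wrist"); im=bot.camera("wrist"); cv2.imwrite("pics/w6.png",im[:,:,::-1]); np.savez("w6.npz",K=C[0],k=C[1],E=C[2])
```

```text
[-0.0123  0.4224 -0.2395  0.9073  0.0011 -0.1487] [ 0.4551 -0.3192  0.0855] 39.9700391292572 [0.5692 0.0669 0.1604] 22.9667 [ 0.0022  0.0002 -0.0008 -0.0001  0.0007 -0.0002]
```

View pics/w6.png

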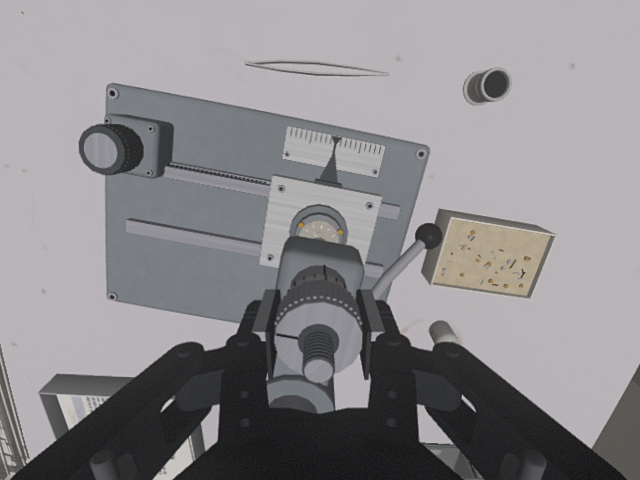

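The pointer tip is on the mark at (336,143). The nut's radial line, at (285,335), still sits the same way in the hand, so nothing slipped. The gripper is holding at 40 N, so I'm handing in the job.

```bash
python3 -c "
from cell import bot
print(bot.close_job())"
```

```text
the job is handed in; nothing more can be done
None
```

I handed the job in with the pointer about 0.25 mm from the long mark and the nut bottomed and then backed off about a quarter turn (roughly 1.57 rad); the gripper is still holding it at 40 N, and the bystanders were never touched.

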